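# Latch the hard case

### The arm

A 6-joint arm with a two-finger parallel gripper is mounted at the origin on a cart in front of the work surface, level with it; the furniture and walls round the work are solid. World frame = base frame: x ahead of the robot, y to its left, z up, the work surface at z = 0. Lengths are in mm, angles in degrees, forces in N, time in s.
With the tool pointing down it reaches from about 350 to 875 mm from the base axis. Payload 4.2 kg.
Tool frame: the origin (TCP) lies at the very end of the fingers, on their centre line; the grasp point (between the pads) lies 19 mm behind it (tcp_to_grasp is the distance from the TCP to the grasp point, in mm); z points along the fingers, y is the line along which they close (so a half turn about z gives the same grasp; the last joint's range is limited). The gripper opens to 87 mm and grips with 3 to 60 N. Pads are 19 mm wide; open, the fingers measure 117 mm over their backs; the gripper's body (75 mm by 190 mm) begins 51 mm behind the grasp point.
Start: joints at [80.306, 22.042, 0.453, 0, -68.411, -14.817], TCP at [259.26, 568.668, 222.55] pointing down, gripper open.
Joint ranges: [-179.83, 179.83], [-69.29, 118.12], [-61.27, 80.66], [-181.25, 117.63], [-171.15, -9.14], [-177.46, 177.46]. Speed limits (degrees/s): [159.86, 159.86, 180, 180, 180, 180].

### API

Orientations are given as a 3x3 rotation matrix whose columns are the frame's x, y, z axes.
In Python, from rig import * gives the robot as it stands.
- The arm moves only by the tool move_arm, never from a script. Its argument "steps" is a list of rows, each an object with "offset": the shift along the world's x, y, z in m, a list of three; "yaw": the turn about the world's z in degrees; "jaw": the opening, from 0 (shut) to 1 (fully open). A call has 1 to 5 rows; each row is the pose to reach, as a shift and turn from the pose commanded when the call began; what a row does not reach only later rows make up. A row lasts 1/10 s, in which the tool goes at most 50 mm and 8.59 degrees, less where a joint would pass 70% of its speed; a pose out of reach is approached as far as the arm can. A call with a gripper value outside its range is refused whole. The fingers move at their own pace and stop on an object; "newtons" is the grip in N (left out, the last holds). Time passes only in rows, so rows that repeat a pose let the fingers close. It gives the time, the measured TCP pose, the force, the opening and the grip force at its end, in the units of the state.
- sense(): the state, without advancing time (a new reading comes with each control period).
- capture(name): name is "side" or "top" or "wrist"; returns a dict with "img" (420x560x3 uint8, blue, green, red), "fov_y" (degrees; the focal length in pixels is half the picture's height over the tangent of half this angle, whatever the lens; pixels are square), "cx", "cy" (the principal point, pixels), "extrinsics" (4x4, takes a point from world to camera coordinates); the wrist camera has in their place "mount" (4x4, takes a point from camera to tool coordinates, whose origin is the TCP and whose axes are the flange's). Camera axes: x right, y up, looking along -z (the intrinsics and any distortion apply to the point x, -y, -z); pixel columns grow to the right and rows downward; lengths in mm; the calibration is good to about 2 mm. The wrist camera is an equidistant fisheye: a pixel r from the principal point sees the ray r / f radians off the axis. A picture is of the moment at which its call begins: read the wrist's pose just before it. There is no depth.
- hand_in(): hands the job in; it is judged then, once.
The state is a dict: "time_s": time; "joint_positions": joint angles; "joint_vel": joint speeds; "joint_efforts": joint torques, N m; "position": TCP position; "orientation": TCP orientation; "ft_force": force on the tool from outside, world axes, zero at the start; "torque": the same for the moment, N m; "gripper_width": opening from 0.0 (shut) to 1.0 (fully open); "grip_force": force on a finger pad.
Only numpy, scipy, OpenCV 4.12 (cv2) and the standard library are available. Lean on these libraries where they do the work, as an engineer would, in place of code of your own. Each camera call takes 0.05 s, during which the arm holds its last target. There are 200 camera calls.

### The job

The hard case on the desk stands ajar. Swing the raised latch loop down over the far side of the keeper hook on the sprung lid half and draw it snug under the hook, then press the latch lever over until it lies fully flat, seat it home with a push of about 15 N, and let go, so that it holds the lid drawn in. Push by feel, over 10 N at the seat but never more than 20 N on the lever or the case, and leave the mug, stapler and glue stick where they are.

Things in the scene. Friction and masses are not known exactly. Their poses are not given: they have to be found in the camera images.
- case: Grey hard case, 168 (x) x 220 (y) x 130 mm (z), standing upright with its seam across the top; heavy, does not move. Origin: on the table under the seam; x points across the seam from the fixed half (x -95 to -2 mm, carries the latch) to the sprung lid half (x 2 to 72 mm, carries the keeper), y along the seam, z up. A carrying handle sticks out to x -119 mm at z 85 mm.
- pivot (a point): Nominal lever pivot of the steel draw latch, case x -25, y 0, z 144 mm, axes as the case. The latch is screwed on in slots over packing: the real latch (pivot, lever and loop together) sits up to 1.5 mm off this in x, 3 mm in y and 4 mm in z; that offset is not measured and must be felt. The lever pivot axis runs along y.
- lever (a joint): Latch lever, steel plate 26 mm wide, 5 mm thick, reaching 62 mm from the pivot. 0 = flat, pointing to case -x with its top face 7.5 mm above the pivot; 1.57 = upright (that face then looks to +x, 7.5 mm from the pivot plane); stop at 1.75. Stiff hinge (0.06 Nm), stays where left. The loop's hinge pin is on the lever: at lever 0 it is 15.9 mm to -x of and 1.7 mm below the pivot.
- loop (a joint): Wire loop hinged on the lever's pin; lever + loop = angle of its legs below level (positive: bar lower than pin). Legs 72 mm long at y -22 and +22, bar 6 mm thick. A tab on the bar's middle, 20 mm wide (y), 5 thick, 26 long, rises outward at 0.8 rad to the legs' line: pinch it across y, 20 mm out. Starts raised. Friction (0.022 Nm) makes it ride up with the lever unless the bar is snug under the lip.
- hook (a point): Keeper hook on the lid half, 14 mm wide: the point on its far (+x) face, 4 mm above the keeper plate, where the centre line of the hooked bar lies 3 mm further in +x. A lip above reaches 2 mm out in +x; hook top is 12 mm above the plate. Plate: 48 x 34 x 5 mm, case top 5 mm lower. The bar must go down on the far side, then be drawn back in -x under the lip. Turns with the lid.
- lid (a joint): Lid half, hinged at the foot of the seam (12 mm above the table). A spring seal holds it ajar at about 0.053 rad, 6 mm at the hook; 0 = seam shut, and about 6 N per mm at the hook is needed to draw it in. Taut, with the lever at its stop, the loop's bar clears the hook's lip by only 2 to 8 mm. With the lever flat and the loop hooked the lid ends between -0.03 and 0.015 rad, as the latch sits.
- mug: Spotted white mug, 92 x 127 x 93 mm, standing beyond the lid half; origin under its middle. Bystander.
- desk_stapler: Dark green stapler, 34 x 132 x 44 mm, lying left of the case; origin under its middle. Bystander.
- glue: Glue stick standing upright, 26 mm wide, 88 mm tall, left of the case; origin under its middle. Bystander.

How it is judged:
By the outcome, as a careful person would: the job done as asked, in the order asked, and still so for the second after the job is handed in, with the robot touching nothing.
It also fails if it takes over 72 s, if anything falls off the work surface, if the arm or the gripper's body presses on something with over 40 N, if the wrist force passes 120 N, or if a joint passes its speed limit or range.

## Working session

There is one attempt and no reset: what is moved stays moved. The work goes in short steps, Python scripts to look and compute and a tool call to move; the robot and the scene stay as the last step left them, time stands still between calls to the robot, and variables do not carry over. Pictures are saved under pics/ and viewed, at most 10 in all, crops included, and the job is handed in when it is done.

Besides the shell and the picture viewer there is one more tool, called after ">>>" as a command line: name --argument value ..., lists and objects as JSON in quotes. move_arm: Moves the arm, as the interface text tells. Its arguments: {"type":"object","properties":{"steps":{"type":"array","items":{"type":"object","properties":{"offset":{"type":"array","items":{"type":"number"}},"yaw":{"type":"number"},"jaw":{"type":"number"}}}},"newtons":{"type":"number"}},"required":["steps"]}

```bash
mkdir -p pics; ls
cat > h.py <<'E'
from rig import *
import numpy as np, cv2
def ray(c,u,v,T=None):
    h=c["img"].shape[0]; f=h/2/np.tan(np.radians(c["fov_y"])/2)
    E=np.linalg.inv(np.array(c["extrinsics"]))
    d=np.array([(u-c["cx"])/f,-(v-c["cy"])/f,-1.0])
    d=E[:3,:3]@d; return E[:3,3],d/np.linalg.norm(d)
def onz(c,u,v,z):
    o,d=ray(c,u,v); return o+d*(z-o[2])/d[2]
def proj(c,p):
    h=c["img"].shape[0]; f=h/2/np.tan(np.radians(c["fov_y"])/2)
    q=(np.array(c["extrinsics"])@np.r_[p,1])[:3]
    return c["cx"]+f*q[0]/-q[2], c["cy"]-f*q[1]/-q[2]
def tri(r1,r2):
    (a,d),(b,e)=r1,r2
    s=np.linalg.lstsq(np.c_[d,-e],b-a,rcond=None)[0]
    p,q=a+d*s[0],b+e*s[1]; return (p+q)/2,np.linalg.norm(p-q)
E
python3 - <<'E'
from h import *
for n in("side","top"):
    c=capture(n);cv2.imwrite(f"pics/{n}0.png",c["img"])
    o,d=ray(c,c["cx"],c["cy"]);print(n,{k:c[k] for k in c if k not in("img","extrinsics")},o.round(),d.round(2))
s=sense();print(s["position"],s["orientation"],s["time_s"],s["ft_force"])
E
```

```text
pics
side {'fov_y': 45.92042868190471, 'cx': 273.35688552693244, 'cy': 206.6323531197088} [776. 953. 618.] [-0.18 -0.82 -0.54]
top {'fov_y': 51.46886375844721, 'cx': 281.04125069778587, 'cy': 205.16941255854985} [463. 218. 966.] [ 0.18  0.01 -0.98]
[259.07694772 568.18529108 221.57749791] [[ 9.09803202e-01 -4.15039347e-01 -6.88989118e-04]
 [-4.15039899e-01 -9.09801392e-01 -1.81927387e-03]
 [ 1.28226979e-04  1.94113916e-03 -9.99998108e-01]] 0.1 [-0.48933842 -0.39045092  0.93617886]
```

View pics/side0.png

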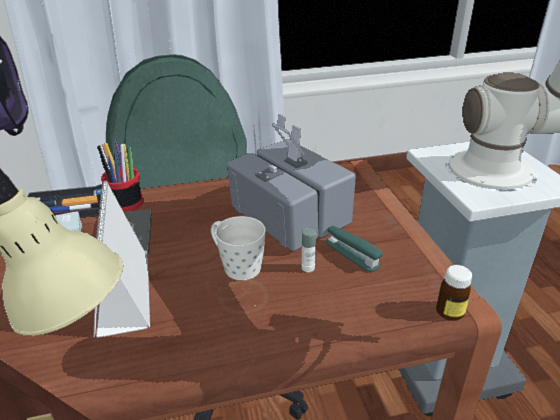

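View pics/top0.png

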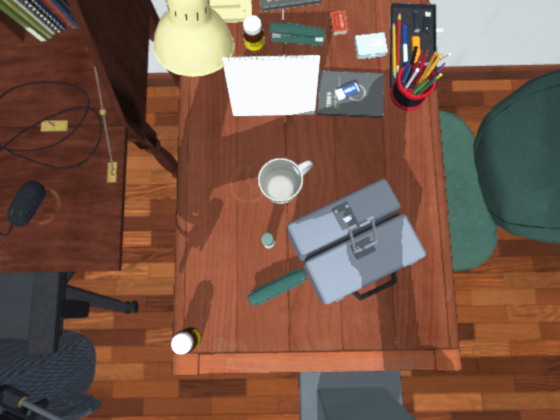

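The side view shows the case at about (290,190), with the raised loop and lever at (290,135). The top view shows the fixed half at (365,260), the keeper at (345,213) and the loop at (362,238). The mug, glue stick and stapler lie left of it. Next I'll zoom in on the latch.

Run:
```python
import cv2,numpy as np
t=cv2.imread("pics/top0.png")[170:310,280:430];s=cv2.imread("pics/side0.png")[105:255,220:360]
a=cv2.resize(t,None,fx=2.6,fy=2.6,interpolation=2);b=cv2.resize(s,None,fx=2.8,fy=2.8,interpolation=2)
o=np.zeros((430,800,3),np.uint8);o[:a.shape[0],:a.shape[1]]=a;o[:b.shape[0],400:400+b.shape[1]]=b
cv2.imwrite("pics/z.png",o);print(a.shape,b.shape)
```

```text
(364, 390, 3) (420, 392, 3)
```

View pics/z.png

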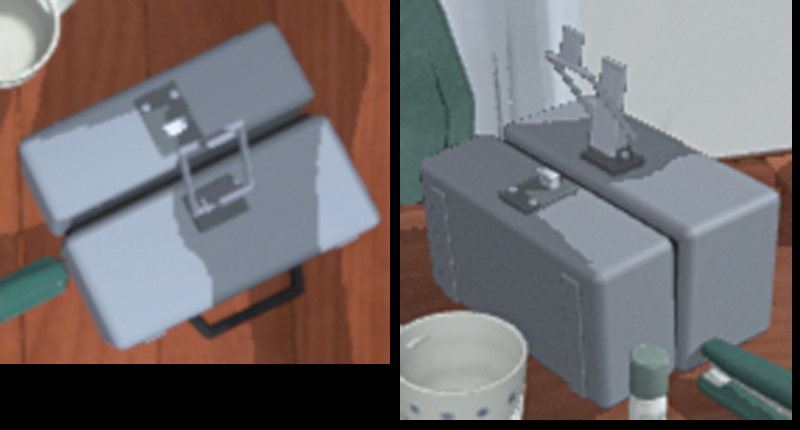

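```bash
cat >> h.py <<'E'
def tz(x,y): return 280+x/2.6,170+y/2.6
def sz(x,y): return 220+(x-400)/2.8,105+y/2.8
E
python3 - <<'E'
from h import *
T=capture("top");S=capture("side")
for n,p in dict(f1=(65,240),f2=(330,116),f3=(380,220),f4=(125,348),l1=(20,150),l2=(275,25),l3=(312,95),l4=(62,230)).items():
    print(n,onz(T,*tz(*p),130).round(1))
for n,(a,b) in dict(hook=((176,127),(548,178)),tab=((236,130),(572,42))).items(): 
    p,e=tri(ray(T,*tz(*a)),ray(S,*sz(*b)));print(n,p.round(1),e.round(1))
for n,b in dict(fnear=(690,235),ffar=(505,125),lnear=(600,275),lfarplus=(425,160)).items():print(n,onz(S,*sz(*b),130).round(1))
for n,a in dict(barL=(180,152),barR=(243,124),pinL=(198,212),pinR=(250,185),levtop=(225,140)).items():print(n,onz(T,*tz(*a),200).round(1),onz(T,*tz(*a),150).round(1))
E
```

```text
f1 [503.7 181.4 130. ]
f2 [591.9 -18.4 130. ]
f3 [514.2 -49.6 130. ]
f4 [425.8 140.3 130. ]
l1 [570.7 213.  130. ]
l2 [662.3  18.3 130. ]
l3 [608.1  -6.1 130. ]
l4 [511.1 183.4 130. ]
hook [585.3  97.5 139.3] 1.7
tab [564.7  73.6 232.5] 6.9
fnear [507.5 184.7 130. ]
ffar [595.2 -13.  130. ]
lnear [579.6 217.4 130. ]
lfarplus [665.1  28.2 130. ]
barL [558.3 104.7 200. ] [564.5  97.3 150. ]
barR [576.7  60.9 200. ] [584.1  50.7 150. ]
pinL [517.4  94.4 200. ] [521.   86.4 150. ]
pinR [535.   58.5 200. ] [539.7  48.1 150. ]
levtop [565.9  73.8 200. ] [572.7  64.3 150. ]
```

>>> move_arm --steps '[{"offset":[0.02,-0.04,0.02],"jaw":1},{"offset":[0.04,-0.08,0.05],"jaw":1},{"offset":[0.06,-0.12,0.08],"jaw":1},{"offset":[0.08,-0.16,0.1],"jaw":1},{"offset":[0.1,-0.2,0.11],"jaw":1}]'

```text
invalid input
```

>>> move_arm --steps '[{"offset":[0.02,-0.04,0]},{"offset":[0.04,-0.08,0]},{"offset":[0.06,-0.12,0]},{"offset":[0.08,-0.16,0]},{"offset":[0.1,-0.2,0]}]'

```text
invalid input
```

>>> move_arm --steps '[{"offset":[0.02,-0.04,0]},{"offset":[0.04,-0.08,0]},{"offset":[0.05,-0.1,0]},{"offset":[0.05,-0.1,0]}]'

```text
invalid input
```

```bash
cat >> h.py <<'E'
def wpose():
    s=sense();T=np.eye(4);T[:3,:3]=s["orientation"];T[:3,3]=s["position"];return T
def wcap():
    T=wpose();c=capture("wrist");c["W"]=T@np.array(c["mount"]);return c
def wray(c,u,v):
    h=c["img"].shape[0];f=h/2/np.tan(np.radians(c["fov_y"])/2)
    a,b=u-c["cx"],v-c["cy"];r=np.hypot(a,b)+1e-9;t=r/f
    d=np.array([np.sin(t)*a/r,-np.sin(t)*b/r,-np.cos(t)])
    return c["W"][:3,3],c["W"][:3,:3]@d
def won(c,u,v,z):
    o,d=wray(c,u,v);return o+d*(z-o[2])/d[2]
O=np.array([551.3,84.5,0]);yw=np.radians(23.8)
R=np.array([[np.cos(yw),-np.sin(yw),0],[np.sin(yw),np.cos(yw),0],[0,0,1]])
def loc(p): return R.T@(np.asarray(p)-O)
def wld(q): return R@np.asarray(q,float)+O
E
python3 - <<'E'
from h import *
c=wcap();np.set_printoptions(suppress=True,precision=2)
print(c["fov_y"],c["cx"],c["cy"]);print(c["W"]);print(sense()["position"],sense()["ft_force"],sense()["time_s"])
cv2.imwrite("pics/w1.png",c["img"])
E
```

```text
65.70646984690485 274.7199959883686 211.1545873849533
[[ -0.41   0.87   0.26 330.61]
 [ -0.91  -0.4   -0.12 535.77]
 [  0.    -0.29   0.96 382.55]
 [  0.     0.     0.     1.  ]]
[259.18 568.44 222.05] [-0.44 -0.26 -0.27] 0.25
```

View pics/w1.png

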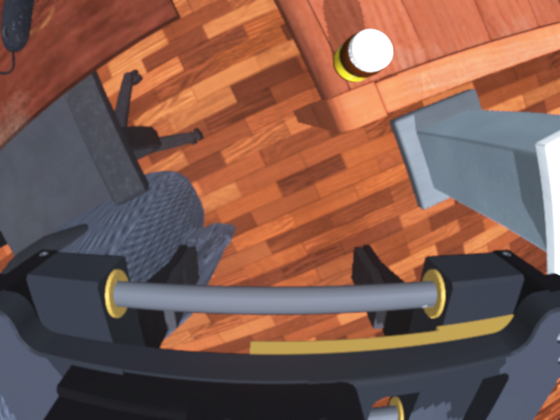

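The wrist view shows only the floor and the cart, because the arm did not move. The moves were refused, so I'll fill in every field.

>>> move_arm --steps '[{"offset":[0.02,-0.04,0.02],"yaw":8,"jaw":1.0},{"offset":[0.04,-0.08,0.05],"yaw":16,"jaw":1.0},{"offset":[0.06,-0.12,0.08],"yaw":24,"jaw":1.0},{"offset":[0.08,-0.16,0.1],"yaw":32,"jaw":1.0},{"offset":[0.1,-0.2,0.11],"yaw":40,"jaw":1.0}]' --newtons 20

```text
time_s: 0.75
position: [359.1, 369.6, 334.2]
orientation: [[0.962, 0.274, 0.002], [0.274, -0.962, 0.003], [0.003, -0.002, -1.0]]
ft_force: [1.7, 0.3, -0.6]
gripper_width: 0.997
grip_force: 0.0
```

>>> move_arm --steps '[{"offset":[0.02,-0.045,0],"yaw":4,"jaw":1.0},{"offset":[0.04,-0.09,0],"yaw":8,"jaw":1.0},{"offset":[0.06,-0.13,0],"yaw":8,"jaw":1.0},{"offset":[0.08,-0.17,0],"yaw":8,"jaw":1.0},{"offset":[0.1,-0.21,0],"yaw":8,"jaw":1.0}]'

```text
time_s: 1.25
position: [458.6, 158.8, 332.3]
orientation: [[0.917, 0.399, 0.001], [0.399, -0.917, 0.0], [0.001, -0.0, -1.0]]
ft_force: [1.3, 0.6, -0.0]
gripper_width: 1.001
grip_force: 0.0
```

>>> move_arm --steps '[{"offset":[0.02,-0.04,0],"yaw":0,"jaw":1.0},{"offset":[0.02,-0.08,0],"yaw":0,"jaw":1.0},{"offset":[0.02,-0.09,0],"yaw":0,"jaw":1.0},{"offset":[0.02,-0.09,0],"yaw":0,"jaw":1.0}]'

```text
time_s: 1.65
position: [478.2, 69.4, 332.1]
orientation: [[0.918, 0.396, 0.0], [0.396, -0.918, 0.0], [0.0, -0.0, -1.0]]
ft_force: [-0.2, -0.0, 0.6]
gripper_width: 1.005
grip_force: 0.0
```

Run:
```python
from h import *
c=wcap();np.set_printoptions(suppress=True,precision=2)
print(c["W"]);print(sense()["position"],sense()["joint_positions"],sense()["time_s"])
cv2.imwrite("pics/w2.png",c["img"])
```

```text
[[  0.4    0.88   0.26 550.21]
 [ -0.92   0.38   0.11 100.29]
 [ -0.    -0.29   0.96 492.8 ]
 [  0.     0.     0.     1.  ]]
[478.24  70.46 332.05] [ 27.68   4.37  -7.3   -0.01 -78.3   85.75] 1.7
```

View pics/w2.png

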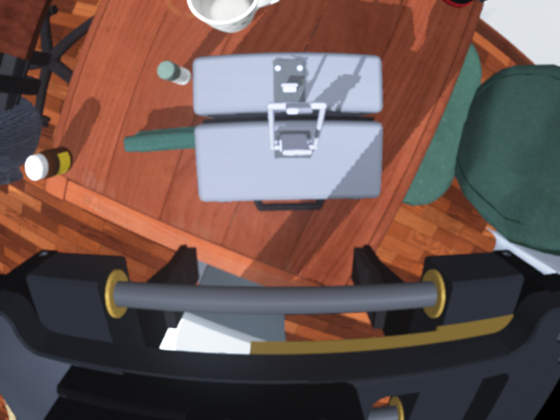

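The wrist view is aligned with the case: loop bar at (296,106), keeper at (290,85), lever base at (295,143). Enlarging it.

Run:
```python
import cv2
i=cv2.imread("pics/w2.png")[45:215,185:395];cv2.imwrite("pics/w2z.png",cv2.resize(i,None,fx=3.5,fy=3.5,interpolation=2))
```

```text
(no output)
```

View pics/w2z.png

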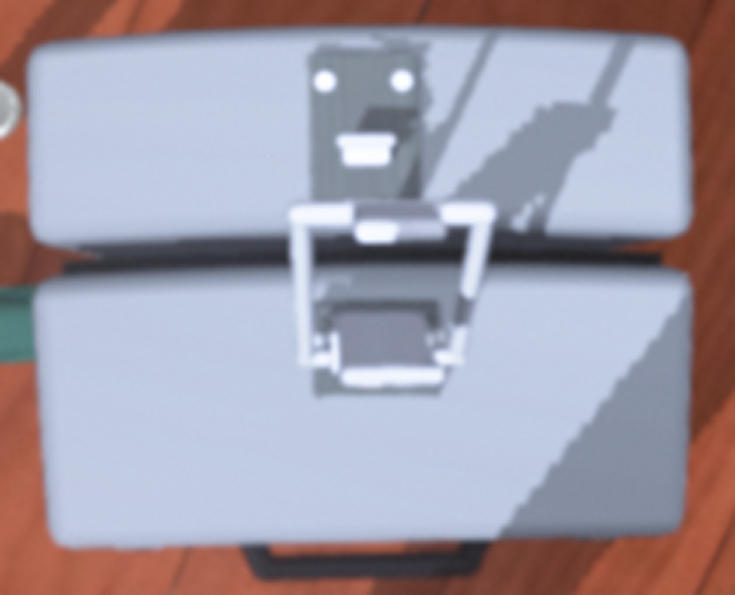

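The zoom shows:
- hook top at (365,145)
- bar ends at (297,214) and (488,213), with the tab at (395,220)
- lever tip edge at (392,378)

I'll triangulate these against the side view.

Run:
```python
from h import *
np.set_printoptions(suppress=True,precision=1)
S=capture("side")
W=wcap()
def wz(x,y): return 185+x/3.5,45+y/3.5
for n,(a,b) in dict(hook=((365,145),(548,178)),bm=((488,213),(549,54)),bp=((299,214),(588,82)),lev=((392,376),(613,60)),tabtip=((393,230),(572,26))).items():
    p,e=tri(wray(W,*wz(*a)),ray(S,*sz(*b)));print(n,p,e,loc(p))
for n,a in dict(s1=(62,278),s2=(670,275),b1=(70,545),b2=(665,538),L1=(70,235),L2=(660,235),L3=(60,40),L4=(670,40),cl=(38,400),cr=(686,400),scr1=(324,80),scr2=(401,80)).items():
    p=won(W,*wz(*a),130 if 's' not in n[:2] or n in('s1','s2') else 135);print(n,p,loc(p))
```

```text
hook [586.8 101.5 141.8] 0.3433392762947716 [ 39.4   1.2 141.8]
bm [576.2  68.6 222. ] 1.1759551906188228 [ 16.3 -24.6 222. ]
bp [558.1 109.1 216.3] 1.842244933499726 [ 16.1  19.8 216.3]
lev [530.5  72.5 213.6] 1.3167181915287958 [-23.9  -2.6 213.6]
tabtip [562.9  88.6 249.3] 3.534012780076798 [ 12.3  -1.  249.3]
s1 [511.8 173.7 130. ] [ -0.2  97.6 130. ]
s2 [592.5  -5.3 130. ] [  1.5 -98.8 130. ]
b1 [430.1 139.3 130. ] [-88.8  99.  130. ]
b2 [512.7 -43.8 130. ] [ -87.  -101.8  130. ]
L1 [525.6 176.5 130. ] [ 13.6  94.6 130. ]
L2 [602.9   3.4 130. ] [ 14.5 -95.  130. ]
L3 [583.3 204.8 130. ] [ 77.8  97.2 130. ]
L4 [663.9  26.8 130. ] [ 79.7 -98.2 130. ]
cl [471.7 166.6 130. ] [-39.7 107.2 130. ]
cr [557.8 -28.7 130. ] [ -39.7 -106.2  130. ]
scr1 [601.3 121.4 135. ] [ 60.6  13.6 135. ]
scr2 [611.   99.7 135. ] [ 60.8 -10.2 135. ]
```

>>> move_arm --steps '[{"offset":[0.04,0.008,0],"yaw":0,"jaw":0.7},{"offset":[0.08,0.016,-0.02],"yaw":0,"jaw":0.7},{"offset":[0.086,0.0175,-0.05],"yaw":0,"jaw":0.7},{"offset":[0.086,0.0175,-0.072],"yaw":0,"jaw":0.7},{"offset":[0.086,0.0175,-0.072],"yaw":0,"jaw":0.7}]'

```text
time_s: 2.3
position: [562.5, 89.3, 255.8]
orientation: [[0.916, 0.4, -0.008], [0.4, -0.916, -0.002], [-0.009, -0.001, -1.0]]
ft_force: [-0.8, -0.6, 0.7]
gripper_width: 0.717
grip_force: 0.0
```

Run:
```python
from h import *
c=wcap();i=c["img"];S=capture("side");np.set_printoptions(suppress=True,precision=1)
print(sense()["position"],c["W"][:3,3])
a=cv2.resize(i[100:360,150:400],None,fx=1.6,fy=1.6,interpolation=2)
b=cv2.resize(S["img"][70:190,220:340],None,fx=3.3,fy=3.3,interpolation=2)
o=np.zeros((420,800,3),np.uint8);o[:416,:400]=a;o[:396,404:800]=b
cv2.imwrite("pics/w3.png",o)
```

```text
[564.6  89.2 260.5] [635.8 120.9 415.8]
```

View pics/w3.png

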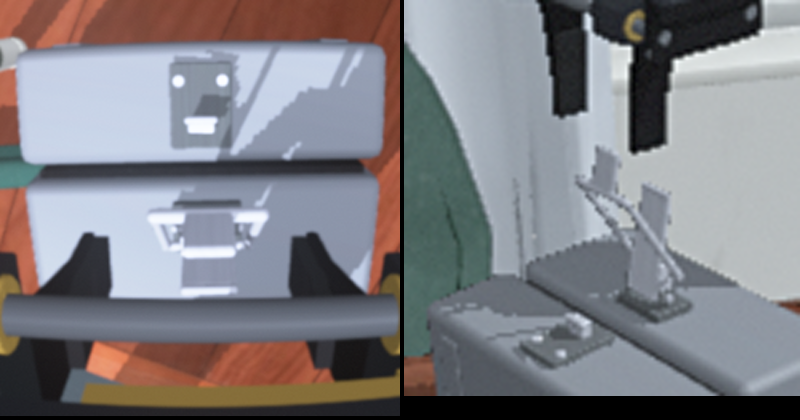

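The wrist crop shows the bar at (208,218), the tab end at (210,252) and the lever tip at (205,292). The fingers sit at 108 and 290. I'll triangulate from the two wrist views.

```bash
cat >> h.py <<'E'
def wz(x,y): return 185+x/3.5,45+y/3.5
def z3(x,y): return 150+x/1.6,100+y/1.6
W2={"img":np.zeros((420,1)),"fov_y":65.70646984690485,"cx":274.72,"cy":211.155}
E
python3 - <<'E'
from h import *
np.set_printoptions(suppress=True,precision=1)
c=wcap()
M=np.array(c["mount"]);T=np.eye(4);T[:3,:3]=np.array([[.918,.397,0],[.397,-.918,0],[0,0,-1.]]);T[:3,3]=[478.24,70.46,332.05];W2["W"]=T@M
for n,a,b in [("hooktop",(365,138),(200,120)),("hookfront",(365,158),(201,131)),("bar",(393,213),(208,217)),("barL",(297,214),(155,218)),("barR",(490,213),(263,217)),("tab",(378,232),(210,252)),("lever",(392,378),(206,292)),("scr1",(324,80),(178,80)),("scr2",(401,80),(222,80))]:
    p,e=tri(wray(W2,*wz(*a)),wray(c,*z3(*b)));print(n,p,round(e,1),loc(p))
print(loc(c["W"][:3,3]),loc(sense()["position"]))
E
```

```text
hooktop [589.4 100.6 137.4] 1.8 [ 41.4  -0.7 137.4]
hookfront [583.8  97.8 136.9] 2.3 [ 35.1  -0.9 136.9]
bar [566.7  87.2 218.5] 2.0 [ 15.1  -3.7 218.5]
barL [557.3 107.6 218.5] 2.6 [ 14.8  18.7 218.5]
barR [576.3  66.4 220.2] 1.7 [ 15.6 -26.7 220.2]
tab [561.1  87.2 241.8] 7.2 [ 10.   -1.5 241.8]
lever [529.2  70.8 209.3] 0.8 [-25.8  -3.6 209.3]
scr1 [603.4 120.3 121.9] 1.5 [ 62.1  11.8 121.9]
scr2 [613.5  97.6 122.8] 2.2 [ 62.1 -13.1 122.8]
[ 92.4  -1.3 421.2] [ 14.4  -1.3 261.6]
```

>>> move_arm --steps '[{"offset":[0,-0.002,-0.02],"yaw":0,"jaw":0.5},{"offset":[0,-0.002,-0.031],"yaw":0,"jaw":0.4},{"offset":[0,-0.002,-0.031],"yaw":0,"jaw":0.3},{"offset":[0,-0.002,-0.031],"yaw":0,"jaw":0.15},{"offset":[0,-0.002,-0.031],"yaw":0,"jaw":0.1}]' --newtons 12

```text
time_s: 2.95
position: [564.9, 86.4, 230.3]
orientation: [[0.917, 0.399, 0.002], [0.399, -0.917, 0.001], [0.002, 0.0, -1.0]]
ft_force: [-0.4, -0.7, 0.7]
gripper_width: 0.33
grip_force: 0.0
```

>>> move_arm --steps '[{"offset":[0,0,0],"yaw":0,"jaw":0.1},{"offset":[0,0,0],"yaw":0,"jaw":0.1},{"offset":[0,0,0],"yaw":0,"jaw":0.1}]'

```text
time_s: 3.25
position: [564.8, 86.5, 229.8]
orientation: [[0.917, 0.399, 0.002], [0.399, -0.917, 0.001], [0.002, 0.0, -1.0]]
ft_force: [-0.6, 1.2, 2.4]
gripper_width: 0.228
grip_force: 12.0
```

>>> move_arm --steps '[{"offset":[0.0076,0.0033,-0.0052],"yaw":0,"jaw":0.1},{"offset":[0.0131,0.0057,-0.0097],"yaw":0,"jaw":0.1},{"offset":[0.0182,0.0079,-0.0148],"yaw":0,"jaw":0.1},{"offset":[0.0228,0.0099,-0.0203],"yaw":0,"jaw":0.1},{"offset":[0.0228,0.0099,-0.0203],"yaw":0,"jaw":0.1}]'

```text
time_s: 3.75
position: [588.6, 97.0, 207.9]
orientation: [[0.917, 0.399, 0.002], [0.399, -0.917, 0.001], [0.002, 0.0, -1.0]]
ft_force: [1.5, 3.4, 4.3]
gripper_width: 0.231
grip_force: 12.0
```

>>> move_arm --steps '[{"offset":[0.0042,0.0018,-0.006],"yaw":0,"jaw":0.1},{"offset":[0.0079,0.0034,-0.0123],"yaw":0,"jaw":0.1},{"offset":[0.011,0.0048,-0.019],"yaw":0,"jaw":0.1},{"offset":[0.0137,0.0059,-0.0259],"yaw":0,"jaw":0.1},{"offset":[0.0137,0.0059,-0.0259],"yaw":0,"jaw":0.1}]'

```text
time_s: 4.25
position: [600.8, 102.5, 180.8]
orientation: [[0.917, 0.399, -0.002], [0.399, -0.917, 0.0], [-0.001, -0.001, -1.0]]
ft_force: [2.0, 5.6, 2.6]
gripper_width: 0.228
grip_force: 12.0
```

```bash
cat >> h.py <<'E'
def mv(dx,dz):
    return [round(dx*.917,2),round(dx*.399,2),round(dz,2)]
def st():
    s=sense();F=np.array(s["ft_force"]);print("t",s["time_s"],"loc",loc(s["position"]).round(1),"Floc",(R.T@F).round(1),"w",round(s["gripper_width"],3),"tq",np.round(s["torque"],2))
E
python3 -c "
from h import *
st();import numpy as np
S=capture('side');T=capture('top')
a=cv2.resize(S['img'][90:200,220:350],None,fx=3.4,fy=3.4,interpolation=2);b=cv2.resize(T['img'][180:290,300:410],None,fx=3.2,fy=3.2,interpolation=2)
o=np.zeros((380,800,3),np.uint8);o[:a.shape[0],:a.shape[1]]=a;o[:b.shape[0],446:446+b.shape[1]]=b;cv2.imwrite('pics/g1.png',o)"
```

```text
t 4.25 loc [ 52.6  -3.5 180.8] Floc [4.1 4.3 2.6] w 0.228 tq [ 1.34 -0.37  0.01]
```

View pics/g1.png

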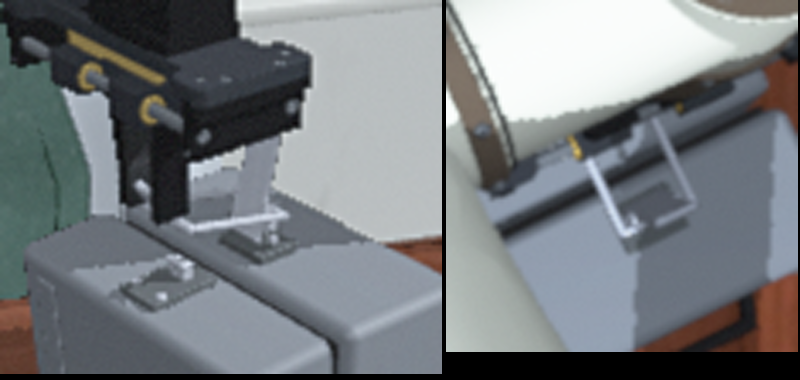

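The loop is held and legs near level (bar at left crop (185,225)), lever upright. Now pull outward by feel to bring the lever to its stop.

>>> move_arm --steps '[{"offset":[0.0014,0.0016,0],"yaw":0,"jaw":0.1},{"offset":[0.0032,0.0024,0],"yaw":0,"jaw":0.1},{"offset":[0.0032,0.0024,0],"yaw":0,"jaw":0.1}]'

```text
time_s: 4.65
position: [601.0, 102.8, 180.5]
orientation: [[0.917, 0.398, -0.009], [0.398, -0.918, -0.003], [-0.009, -0.001, -1.0]]
ft_force: [-4.2, -0.1, -2.5]
gripper_width: 0.226
grip_force: 12.0
```

```bash
python3 -c "
from h import *
st()"
```

```text
t 4.65 loc [ 52.9  -3.3 180.5] Floc [-3.9  1.6 -2.5] w 0.226 tq [-0.22  1.53  0.06]
```

>>> move_arm --steps '[{"offset":[0.0018,0.0008,0],"yaw":0,"jaw":0.1},{"offset":[0.0018,0.0008,0],"yaw":0,"jaw":0.1}]'

```text
time_s: 4.85
position: [603.1, 103.8, 180.9]
orientation: [[0.917, 0.398, -0.007], [0.398, -0.917, -0.003], [-0.008, -0.001, -1.0]]
ft_force: [-5.1, -0.3, -1.2]
gripper_width: 0.223
grip_force: 12.0
```

```bash
python3 -c "
from h import *
st()"
```

```text
t 4.85 loc [ 55.2  -3.2 180.9] Floc [-4.8  1.8 -1.2] w 0.223 tq [-0.21  1.52  0.1 ]
```

>>> move_arm --steps '[{"offset":[0.0014,0.0006,0],"yaw":0,"jaw":0.1},{"offset":[0.0014,0.0006,0],"yaw":0,"jaw":0.1}]'

```text
time_s: 5.05
position: [604.7, 104.5, 181.1]
orientation: [[0.917, 0.398, -0.007], [0.398, -0.917, -0.002], [-0.007, -0.001, -1.0]]
ft_force: [-4.4, 0.6, -1.3]
gripper_width: 0.225
grip_force: 12.0
```

>>> move_arm --steps '[{"offset":[0.0014,0.0006,0],"yaw":0,"jaw":0.1},{"offset":[0.0014,0.0006,0],"yaw":0,"jaw":0.1}]'

```text
time_s: 5.25
position: [606.2, 105.2, 181.2]
orientation: [[0.917, 0.398, -0.007], [0.398, -0.917, -0.002], [-0.007, -0.001, -1.0]]
ft_force: [-5.6, -0.9, -0.6]
gripper_width: 0.223
grip_force: 12.0
```

>>> move_arm --steps '[{"offset":[0.0014,0.0006,0],"yaw":0,"jaw":0.1},{"offset":[0.0014,0.0006,0],"yaw":0,"jaw":0.1}]'

```text
time_s: 5.45
position: [607.0, 105.5, 181.0]
orientation: [[0.917, 0.398, -0.008], [0.398, -0.918, -0.003], [-0.009, -0.001, -1.0]]
ft_force: [-5.5, -0.7, -0.5]
gripper_width: 0.227
grip_force: 12.0
```

>>> move_arm --steps '[{"offset":[0.0014,0.0006,0],"yaw":0,"jaw":0.1},{"offset":[0.0014,0.0006,0],"yaw":0,"jaw":0.1}]'

```text
time_s: 5.65
position: [607.2, 105.7, 180.4]
orientation: [[0.918, 0.397, -0.011], [0.397, -0.918, -0.004], [-0.012, -0.001, -1.0]]
ft_force: [-7.7, -0.5, -1.5]
gripper_width: 0.23
grip_force: 12.0
```

The lever has reached its stop: force is rising and the tool no longer advances. Now I'll arc down while staying taut.

>>> move_arm --steps '[{"offset":[0.0011,0.0005,-0.0041],"yaw":0,"jaw":0.1},{"offset":[0.0019,0.0008,-0.0081],"yaw":0,"jaw":0.1},{"offset":[0.0026,0.0011,-0.012],"yaw":0,"jaw":0.1},{"offset":[0.0031,0.0014,-0.0155],"yaw":0,"jaw":0.1},{"offset":[0.0031,0.0014,-0.0155],"yaw":0,"jaw":0.1}]'

```text
time_s: 6.15
position: [612.2, 107.8, 165.8]
orientation: [[0.917, 0.398, -0.006], [0.398, -0.917, -0.002], [-0.007, -0.0, -1.0]]
ft_force: [-5.8, -0.4, -0.9]
gripper_width: 0.223
grip_force: 12.0
```

```bash
python3 -c "
from h import *
st()"
```

```text
t 6.15 loc [ 65.1  -3.2 165.8] Floc [-5.5  1.9 -0.9] w 0.223 tq [-0.22  1.76  0.08]
```

>>> move_arm --steps '[{"offset":[0.0005,0.0002,-0.004],"yaw":0,"jaw":0.1},{"offset":[0.0008,0.0004,-0.0075],"yaw":0,"jaw":0.1},{"offset":[0.0008,0.0004,-0.0075],"yaw":0,"jaw":0.1}]'

```text
time_s: 6.45
position: [613.5, 108.5, 158.8]
orientation: [[0.917, 0.398, -0.005], [0.398, -0.917, -0.002], [-0.005, -0.0, -1.0]]
ft_force: [-6.1, -1.1, 0.0]
gripper_width: 0.227
grip_force: 12.0
```

>>> move_arm --steps '[{"offset":[0.0014,0.0006,0],"yaw":0,"jaw":0.1},{"offset":[0.0014,0.0006,0],"yaw":0,"jaw":0.1}]'

```text
time_s: 6.65
position: [613.6, 108.5, 158.5]
orientation: [[0.917, 0.398, -0.008], [0.398, -0.917, -0.003], [-0.009, -0.001, -1.0]]
ft_force: [-8.0, 0.6, 0.4]
gripper_width: 0.222
grip_force: 12.0
```

```bash
python3 -c "
from h import *
st()"
```

```text
t 6.65 loc [ 66.6  -3.2 158.5] Floc [-7.1  3.8  0.4] w 0.222 tq [-0.44  2.38  0.05]
```

>>> move_arm --steps '[{"offset":[-0.0005,-0.0002,-0.004],"yaw":0,"jaw":0.1},{"offset":[-0.0007,-0.0003,-0.008],"yaw":0,"jaw":0.1},{"offset":[-0.001,-0.0004,-0.0105],"yaw":0,"jaw":0.1},{"offset":[-0.001,-0.0004,-0.0105],"yaw":0,"jaw":0.1}]'

```text
time_s: 7.05
position: [614.5, 108.9, 148.9]
orientation: [[0.917, 0.398, -0.003], [0.398, -0.917, -0.001], [-0.003, -0.0, -1.0]]
ft_force: [-5.6, -0.4, -0.3]
gripper_width: 0.226
grip_force: 12.0
```

```bash
python3 -c "
from h import *
st()"
```

```text
t 7.05 loc [ 67.7  -3.2 148.9] Floc [-5.3  1.8 -0.3] w 0.226 tq [-0.19  1.65  0.05]
```

>>> move_arm --steps '[{"offset":[-0.0004,-0.0002,-0.003],"yaw":0,"jaw":0.1},{"offset":[-0.0008,-0.0004,-0.006],"yaw":0,"jaw":0.1},{"offset":[-0.0008,-0.0004,-0.006],"yaw":0,"jaw":0.1}]'

```text
time_s: 7.35
position: [614.5, 108.9, 143.1]
orientation: [[0.917, 0.398, -0.001], [0.398, -0.917, -0.0], [-0.001, 0.0, -1.0]]
ft_force: [-5.1, 0.2, 0.6]
gripper_width: 0.225
grip_force: 12.0
```

```bash
python3 -c "
from h import *
st()"
```

```text
t 7.35 loc [ 67.7  -3.2 143.1] Floc [-4.6  2.2  0.6] w 0.225 tq [-0.05  1.47  0.03]
```

>>> move_arm --steps '[{"offset":[-0.0004,-0.0002,-0.002],"yaw":0,"jaw":0.1},{"offset":[-0.0004,-0.0002,-0.002],"yaw":0,"jaw":0.1}]'

```text
time_s: 7.55
position: [614.4, 108.9, 141.3]
orientation: [[0.917, 0.399, -0.0], [0.399, -0.917, -0.0], [-0.0, 0.0, -1.0]]
ft_force: [-5.6, -0.2, 0.4]
gripper_width: 0.227
grip_force: 12.0
```

```bash
python3 -c "
from h import *
st()
S=capture('side');T=capture('top');W=wcap()
a=cv2.resize(S['img'][90:200,220:350],None,fx=3.4,fy=3.4,interpolation=2);b=cv2.resize(W['img'][180:310,190:340],None,fx=2.35,fy=2.35,interpolation=2)
o=np.zeros((380,800,3),np.uint8);o[:a.shape[0],:a.shape[1]]=a;o[:b.shape[0],446:446+b.shape[1]]=b;cv2.imwrite('pics/g2.png',o)"
```

```text
t 7.55 loc [ 67.5  -3.2 141.3] Floc [-5.2  2.1  0.4] w 0.227 tq [-0.02  1.42  0.04]
```

View pics/g2.png

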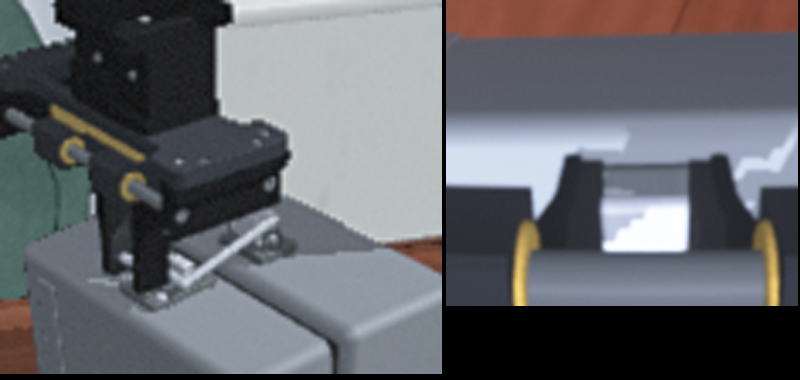

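The side crop shows the leg running down from (275,218) to the keeper at (185,282), with the bar at hook level between the fingers. I'll lower further by feel.

>>> move_arm --steps '[{"offset":[-0.0004,-0.0002,-0.0015],"yaw":0,"jaw":0.1},{"offset":[-0.0004,-0.0002,-0.0015],"yaw":0,"jaw":0.1}]'

```text
time_s: 7.9
position: [614.3, 108.8, 139.8]
orientation: [[0.917, 0.399, 0.001], [0.399, -0.917, 0.0], [0.001, 0.0, -1.0]]
ft_force: [-3.5, 0.3, 1.2]
gripper_width: 0.225
grip_force: 12.0
```

>>> move_arm --steps '[{"offset":[-0.0004,-0.0002,-0.0015],"yaw":0,"jaw":0.1},{"offset":[-0.0004,-0.0002,-0.0015],"yaw":0,"jaw":0.1}]'

```text
time_s: 8.1
position: [614.1, 108.7, 138.3]
orientation: [[0.917, 0.399, 0.001], [0.399, -0.917, 0.0], [0.001, 0.0, -1.0]]
ft_force: [-3.1, 0.6, 1.0]
gripper_width: 0.225
grip_force: 12.0
```

>>> move_arm --steps '[{"offset":[-0.0004,-0.0002,-0.0015],"yaw":0,"jaw":0.1},{"offset":[-0.0004,-0.0002,-0.0015],"yaw":0,"jaw":0.1}]'

```text
time_s: 8.3
position: [613.9, 108.6, 136.9]
orientation: [[0.917, 0.399, 0.002], [0.399, -0.917, 0.001], [0.002, 0.0, -1.0]]
ft_force: [-1.8, 1.1, 1.0]
gripper_width: 0.23
grip_force: 12.0
```

>>> move_arm --steps '[{"offset":[-0.0004,-0.0002,-0.0015],"yaw":0,"jaw":0.1},{"offset":[-0.0004,-0.0002,-0.0015],"yaw":0,"jaw":0.1}]'

```text
time_s: 8.5
position: [613.7, 108.6, 135.7]
orientation: [[0.917, 0.399, 0.002], [0.399, -0.917, 0.001], [0.002, 0.0, -1.0]]
ft_force: [-1.2, 1.5, 0.8]
gripper_width: 0.223
grip_force: 12.0
```

>>> move_arm --steps '[{"offset":[-0.0004,-0.0002,-0.0013],"yaw":0,"jaw":0.1},{"offset":[-0.0004,-0.0002,-0.0013],"yaw":0,"jaw":0.1}]'

```text
time_s: 8.7
position: [613.7, 108.5, 135.5]
orientation: [[0.917, 0.399, 0.004], [0.399, -0.917, 0.001], [0.004, 0.001, -1.0]]
ft_force: [-2.0, 2.0, 5.3]
gripper_width: 0.223
grip_force: 12.0
```

>>> move_arm --steps '[{"offset":[-0.0018,-0.0008,0],"yaw":0,"jaw":0.1},{"offset":[-0.0037,-0.0016,0],"yaw":0,"jaw":0.1},{"offset":[-0.0037,-0.0016,0],"yaw":0,"jaw":0.1}]'

```text
time_s: 9.0
position: [612.6, 108.1, 135.6]
orientation: [[0.917, 0.399, 0.01], [0.399, -0.917, 0.004], [0.011, 0.001, -1.0]]
ft_force: [5.1, 4.7, 0.6]
gripper_width: 0.229
grip_force: 12.0
```

```bash
python3 -c "
from h import *
st()"
```

```text
t 9.0 loc [ 65.6  -3.2 135.6] Floc [6.6 2.2 0.6] w 0.229 tq [ 1.2  -1.27  0.01]
```

>>> move_arm --steps '[{"offset":[-0.0018,-0.0008,0],"yaw":0,"jaw":0.1},{"offset":[-0.0018,-0.0008,0],"yaw":0,"jaw":0.1}]'

```text
time_s: 9.2
position: [611.2, 107.5, 135.8]
orientation: [[0.917, 0.4, 0.011], [0.4, -0.917, 0.004], [0.012, 0.001, -1.0]]
ft_force: [5.1, 5.7, 2.3]
gripper_width: 0.23
grip_force: 12.0
```

```bash
python3 -c "
from h import *
st()"
```

```text
t 9.2 loc [ 64.1  -3.2 135.8] Floc [7.  3.1 2.3] w 0.23 tq [ 1.27 -1.4   0.04]
```

>>> move_arm --steps '[{"offset":[-0.0018,-0.0008,0],"yaw":0,"jaw":0.1},{"offset":[-0.0018,-0.0008,0],"yaw":0,"jaw":0.1}]'

```text
time_s: 9.4
position: [609.7, 106.8, 136.0]
orientation: [[0.917, 0.4, 0.012], [0.4, -0.917, 0.004], [0.013, 0.001, -1.0]]
ft_force: [5.5, 4.2, 2.5]
gripper_width: 0.228
grip_force: 12.0
```

```bash
python3 -c "
from h import *
st()"
```

```text
t 9.4 loc [ 62.5  -3.2 136. ] Floc [6.7 1.7 2.5] w 0.228 tq [ 1.28 -1.59 -0.  ]
```

>>> move_arm --steps '[{"offset":[-0.0018,-0.0008,0],"yaw":0,"jaw":0.1},{"offset":[-0.0018,-0.0008,0],"yaw":0,"jaw":0.1}]'

```text
time_s: 9.6
position: [608.6, 106.3, 136.2]
orientation: [[0.916, 0.4, 0.013], [0.4, -0.917, 0.005], [0.014, 0.001, -1.0]]
ft_force: [6.7, 5.1, 1.4]
gripper_width: 0.231
grip_force: 12.0
```

>>> move_arm --steps '[{"offset":[-0.0018,-0.0008,0],"yaw":0,"jaw":0.1},{"offset":[-0.0018,-0.0008,0],"yaw":0,"jaw":0.1}]'

```text
time_s: 9.8
position: [608.0, 106.0, 136.5]
orientation: [[0.916, 0.4, 0.016], [0.4, -0.916, 0.006], [0.017, 0.001, -1.0]]
ft_force: [7.5, 5.1, 0.6]
gripper_width: 0.223
grip_force: 12.0
```

```bash
python3 -c "
from h import *
st()"
```

```text
t 9.8 loc [ 60.6  -3.2 136.5] Floc [9.  1.6 0.6] w 0.223 tq [ 1.58 -2.48  0.04]
```

>>> move_arm --steps '[{"offset":[0,0,0.002],"yaw":0,"jaw":0.1},{"offset":[0,0,0.004],"yaw":0,"jaw":0.1},{"offset":[0,0,0.004],"yaw":0,"jaw":0.1}]'

```text
time_s: 10.1
position: [607.4, 105.8, 139.5]
orientation: [[0.917, 0.4, 0.014], [0.4, -0.917, 0.006], [0.015, 0.001, -1.0]]
ft_force: [8.1, 5.5, -2.2]
gripper_width: 0.229
grip_force: 12.0
```

```bash
python3 -c "
from h import *
st()"
```

```text
t 10.1 loc [ 60.   -3.1 139.5] Floc [ 9.6  1.8 -2.2] w 0.229 tq [ 1.55 -2.67  0.06]
```

>>> move_arm --steps '[{"offset":[0,0,0.002],"yaw":0,"jaw":0.1},{"offset":[0,0,0.002],"yaw":0,"jaw":0.1}]'

```text
time_s: 10.3
position: [607.0, 105.6, 140.9]
orientation: [[0.917, 0.4, 0.013], [0.4, -0.917, 0.005], [0.014, 0.001, -1.0]]
ft_force: [8.4, 5.3, -2.8]
gripper_width: 0.227
grip_force: 12.1
```

```bash
python3 -c "
from h import *
st()"
```

```text
t 10.3 loc [ 59.5  -3.1 140.9] Floc [ 9.8  1.5 -2.8] w 0.227 tq [ 1.46 -2.63  0.1 ]
```

>>> move_arm --steps '[{"offset":[0.0018,0.0008,-0.002],"yaw":0,"jaw":0.1},{"offset":[0.0037,0.0016,-0.005],"yaw":0,"jaw":0.1},{"offset":[0.0037,0.0016,-0.006],"yaw":0,"jaw":0.1},{"offset":[0.0037,0.0016,-0.006],"yaw":0,"jaw":0.1}]'

```text
time_s: 10.7
position: [607.9, 105.8, 136.2]
orientation: [[0.917, 0.4, 0.007], [0.4, -0.917, 0.002], [0.007, 0.001, -1.0]]
ft_force: [0.9, 3.8, 7.1]
gripper_width: 0.228
grip_force: 12.0
```

```bash
python3 -c "
from h import *
st()"
```

```text
t 10.7 loc [ 60.3  -3.4 136.2] Floc [2.3 3.1 7.1] w 0.228 tq [ 0.92 -0.24  0.08]
```

>>> move_arm --steps '[{"offset":[-0.0018,-0.0008,0.0005],"yaw":0,"jaw":0.1},{"offset":[-0.0037,-0.0016,0.001],"yaw":0,"jaw":0.1},{"offset":[-0.0037,-0.0016,0.001],"yaw":0,"jaw":0.1}]'

```text
time_s: 11.0
position: [607.1, 105.6, 136.8]
orientation: [[0.917, 0.4, 0.014], [0.4, -0.917, 0.005], [0.015, 0.001, -1.0]]
ft_force: [9.4, 5.2, -0.4]
gripper_width: 0.223
grip_force: 12.0
```

```bash
python3 -c "
from h import *
st()"
```

```text
t 11.0 loc [ 59.6  -3.2 136.8] Floc [10.7  1.  -0.4] w 0.223 tq [ 1.4  -2.5   0.02]
```

>>> move_arm --steps '[{"offset":[-0.0018,-0.0008,0],"yaw":0,"jaw":0.1},{"offset":[-0.0018,-0.0008,0],"yaw":0,"jaw":0.1}]'

```text
time_s: 11.2
position: [606.7, 105.4, 137.0]
orientation: [[0.916, 0.4, 0.017], [0.4, -0.917, 0.006], [0.018, 0.001, -1.0]]
ft_force: [11.0, 6.8, -3.0]
gripper_width: 0.225
grip_force: 12.0
```

```bash
python3 -c "
from h import *
st()"
```

```text
t 11.2 loc [ 59.1  -3.3 137. ] Floc [12.8  1.8 -3. ] w 0.225 tq [ 1.65 -3.35  0.06]
```

>>> move_arm --steps '[{"offset":[0.002,0.001,0],"yaw":0,"jaw":0.1},{"offset":[0.002,0.001,0],"yaw":0,"jaw":0.5},{"offset":[0.002,0.001,0],"yaw":0,"jaw":0.6},{"offset":[0.002,0.001,0],"yaw":0,"jaw":0.6},{"offset":[0.002,0.001,0],"yaw":0,"jaw":0.6}]'

```text
time_s: 11.7
position: [602.2, 103.8, 134.9]
orientation: [[0.917, 0.399, 0.001], [0.399, -0.917, 0.001], [0.002, -0.0, -1.0]]
ft_force: [2.1, 4.0, 0.9]
gripper_width: 0.506
grip_force: 1.6
```

```bash
python3 -c "
from h import *
st()"
```

```text
t 11.7 loc [ 54.4  -2.9 134.9] Floc [3.5 2.8 0.9] w 0.506 tq [ 1.   -0.65  0.02]
```

>>> move_arm --steps '[{"offset":[0.001,0.0005,0.02],"yaw":0,"jaw":0.6},{"offset":[0.001,0.0005,0.05],"yaw":0,"jaw":0.6},{"offset":[0.001,0.0005,0.09],"yaw":0,"jaw":0.6},{"offset":[0.001,0.0005,0.13],"yaw":0,"jaw":0.6},{"offset":[-0.03,-0.013,0.16],"yaw":0,"jaw":0.4}]'

```text
time_s: 12.2
position: [572.8, 90.1, 295.4]
orientation: [[0.917, 0.398, -0.001], [0.398, -0.917, -0.002], [-0.002, 0.001, -1.0]]
ft_force: [-1.0, 0.0, -0.4]
gripper_width: 0.565
grip_force: 0.0
```

```bash
python3 -c "
from h import *
st()
S=capture('side');T=capture('top');W=wcap()
cv2.imwrite('pics/raw_w.png',W['img']);cv2.imwrite('pics/raw_s.png',S['img'])
a=cv2.resize(S['img'][90:200,220:350],None,fx=3.4,fy=3.4,interpolation=2);b=cv2.resize(W['img'][120:300,190:340],None,fx=2.35,fy=2.35,interpolation=2)
o=np.zeros((430,800,3),np.uint8);o[:a.shape[0],:a.shape[1]]=a;o[:b.shape[0],446:446+b.shape[1]]=b;cv2.imwrite('pics/g3.png',o)"
```

```text
t 12.2 loc [ 21.9  -3.6 295.4] Floc [-0.9  0.4 -0.4] w 0.565 tq [-0.1   0.04 -0.05]
```

View pics/g3.png

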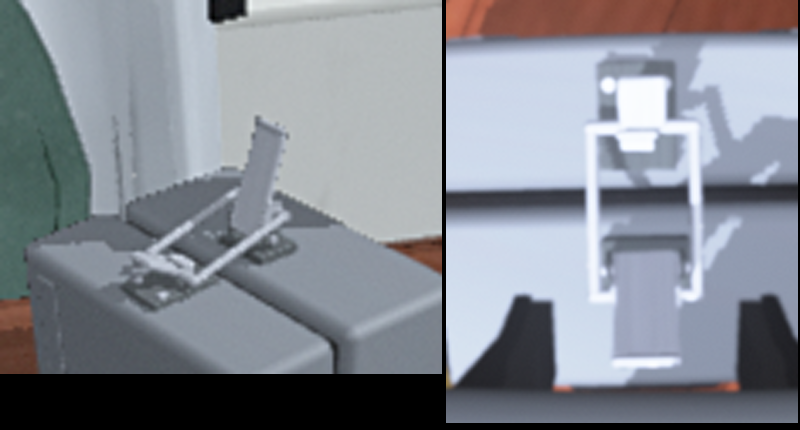

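The picture confirms the hook (638,140) sits inside the loop, with the bar at y=128 beyond it, so the loop is hooked. The lever stands near upright, tip edge at (648,360).

```bash
cat >> h.py <<'E'
def C(phi,piv=(-22,145),s=56):
    c,n=np.cos(phi),np.sin(phi);return np.array([piv[0]-s*c+7.5*n+9.5, piv[1]+s*n+7.5*c])
def go(phi,**k):
    p=loc(sense()["position"]);t=C(phi,**k);d=R@np.array([t[0]-p[0],-3.2-p[1],t[1]-p[2]]);return d.round(1)
E
python3 -c "
from h import *
W=wcap();st()
for n,u,v in [('tipface',276,273),('edge+x',276,271.5),('bar',274,174.5),('hook',271.5,179)]:
  z={'t':208,'e':208,'b':136,'h':143}[n[0]];print(n,loc(won(W,u,v,z)).round(1))
for f in (1.5,1.4,1.3,1.2): print(f,C(f).round(1),go(f))
"
```

```text
t 12.4 loc [ 19.6  -3.3 295.3] Floc [ 0.6 -0.1 -0.6] w 0.437 tq [-0.07  0.    0.01]
tipface [-31.9  -4.5 208. ]
edge+x [-30.5  -4.5 208. ]
bar [ 40.8  -3.1 136. ]
hook [ 37.5  -0.6 143. ]
1.5 [ -9.  201.4] [-26.2 -11.5 -93.9]
1.4 [-14.6 201.5] [-31.3 -13.7 -93.8]
1.3 [-20.3 201. ] [-36.5 -16.  -94.3]
1.2 [-25.8 199.9] [-41.5 -18.2 -95.3]
```

>>> move_arm --steps '[{"offset":[-0.01,-0.0045,-0.03],"yaw":0,"jaw":0.0},{"offset":[-0.015,-0.007,-0.06],"yaw":0,"jaw":0.0},{"offset":[-0.02,-0.009,-0.08],"yaw":0,"jaw":0.0},{"offset":[-0.025,-0.011,-0.095],"yaw":0,"jaw":0.0},{"offset":[-0.025,-0.011,-0.095],"yaw":0,"jaw":0.0}]'

```text
time_s: 12.9
position: [543.7, 78.0, 195.5]
orientation: [[0.917, 0.398, -0.01], [0.398, -0.918, -0.004], [-0.011, -0.001, -1.0]]
ft_force: [-0.0, 0.1, -0.2]
gripper_width: 0.049
grip_force: 0.0
```

>>> move_arm --steps '[{"offset":[-0.0037,-0.0016,0],"yaw":0,"jaw":0.0},{"offset":[-0.0073,-0.0032,0],"yaw":0,"jaw":0.0},{"offset":[-0.0073,-0.0032,0],"yaw":0,"jaw":0.0}]'

```text
time_s: 13.2
position: [539.5, 76.1, 200.7]
orientation: [[0.917, 0.399, 0.001], [0.399, -0.917, 0.0], [0.001, 0.0, -1.0]]
ft_force: [-0.2, 0.2, 0.1]
gripper_width: 0.006
grip_force: 0.0
```

```bash
python3 -c "
from h import *
st()"
```

```text
t 13.2 loc [-14.2  -2.9 200.7] Floc [-0.1  0.3  0.1] w 0.006 tq [-0.05 -0.01  0.02]
```

>>> move_arm --steps '[{"offset":[-0.0018,-0.0008,0],"yaw":0,"jaw":0.0},{"offset":[-0.0037,-0.0016,0],"yaw":0,"jaw":0.0},{"offset":[-0.0037,-0.0016,0],"yaw":0,"jaw":0.0}]'

```text
time_s: 13.5
position: [535.6, 74.5, 200.3]
orientation: [[0.917, 0.399, 0.0], [0.399, -0.917, 0.0], [0.0, -0.0, -1.0]]
ft_force: [-0.4, 0.3, -0.4]
gripper_width: 0.006
grip_force: 0.0
```

>>> move_arm --steps '[{"offset":[-0.0018,-0.0008,0],"yaw":0,"jaw":0.0},{"offset":[-0.0037,-0.0016,0],"yaw":0,"jaw":0.0},{"offset":[-0.0037,-0.0016,0],"yaw":0,"jaw":0.0}]'

```text
time_s: 13.8
position: [533.0, 73.4, 200.4]
orientation: [[0.917, 0.399, 0.003], [0.399, -0.917, 0.001], [0.003, 0.0, -1.0]]
ft_force: [2.7, 1.0, -1.3]
gripper_width: -0.002
grip_force: 1.4
```

```bash
python3 -c "
from h import *
st()
for f in (1.2,1.1,1.0,.9,.8): print(f,C(f).round(1),go(f))"
```

```text
t 13.8 loc [-21.3  -2.8 200.4] Floc [ 2.9 -0.2 -1.3] w -0.002 tq [ 0.3  -0.95  0.02]
1.2 [-25.8 199.9] [-4.  -2.2 -0.4]
1.1 [-31.2 198.3] [-8.9 -4.4 -2. ]
1.0 [-36.4 196.2] [-13.7  -6.5  -4.2]
0.9 [-41.4 193.5] [-18.3  -8.5  -6.8]
0.8 [-46.1 190.4] [-22.6 -10.4 -10. ]
```

>>> move_arm --steps '[{"offset":[-0.0025,-0.0011,-0.0002],"yaw":0,"jaw":0.0},{"offset":[-0.005,-0.0022,-0.0006],"yaw":0,"jaw":0.0},{"offset":[-0.0075,-0.0033,-0.0015],"yaw":0,"jaw":0.0}]'

```text
time_s: 14.1
position: [525.3, 69.9, 198.8]
orientation: [[0.917, 0.399, 0.002], [0.399, -0.917, 0.001], [0.002, 0.0, -1.0]]
ft_force: [4.9, 1.9, -1.0]
gripper_width: 0.007
grip_force: 2.0
```

```bash
python3 -c "
from h import *
st()"
```

```text
t 14.1 loc [-29.7  -2.8 198.8] Floc [ 5.2 -0.2 -1. ] w 0.007 tq [ 0.54 -1.52 -0.03]
```

>>> move_arm --steps '[{"offset":[-0.0025,-0.0011,-0.001],"yaw":0,"jaw":0.0},{"offset":[-0.005,-0.0022,-0.0022],"yaw":0,"jaw":0.0},{"offset":[-0.0075,-0.0033,-0.0036],"yaw":0,"jaw":0.0}]'

```text
time_s: 14.4
position: [518.3, 66.8, 195.5]
orientation: [[0.917, 0.399, 0.004], [0.399, -0.917, 0.001], [0.004, 0.0, -1.0]]
ft_force: [5.5, 2.0, -0.4]
gripper_width: 0.008
grip_force: 2.4
```

```bash
python3 -c "
from h import *
st()
for f in (.9,.8,.7,.6,.5): print(f,C(f).round(1),go(f))"
```

```text
t 14.4 loc [-37.4  -2.9 195.5] Floc [ 5.8 -0.3 -0.4] w 0.008 tq [ 0.6  -1.81  0.03]
0.9 [-41.4 193.5] [-3.6 -2.  -2. ]
0.8 [-46.1 190.4] [-7.9 -3.8 -5.1]
0.7 [-50.5 186.8] [-11.9  -5.6  -8.7]
0.6 [-54.5 182.8] [-15.5  -7.2 -12.7]
0.5 [-58.  178.4] [-18.8  -8.7 -17.1]
```

>>> move_arm --steps '[{"offset":[-0.0022,-0.001,-0.0015],"yaw":0,"jaw":0.0},{"offset":[-0.0045,-0.002,-0.0035],"yaw":0,"jaw":0.0},{"offset":[-0.0067,-0.0029,-0.0055],"yaw":0,"jaw":0.0},{"offset":[-0.0085,-0.0037,-0.0075],"yaw":0,"jaw":0.0}]'

```text
time_s: 14.8
position: [509.6, 62.8, 188.7]
orientation: [[0.917, 0.399, 0.003], [0.399, -0.917, 0.0], [0.003, 0.001, -1.0]]
ft_force: [3.7, 1.2, 3.8]
gripper_width: 0.006
grip_force: 2.7
```

```bash
python3 -c "
from h import *
st()"
```

```text
t 14.8 loc [-46.9  -3.  188.7] Floc [ 3.9 -0.4  3.8] w 0.006 tq [ 0.33 -1.18  0.02]
```

>>> move_arm --steps '[{"offset":[-0.0018,-0.0008,-0.002],"yaw":0,"jaw":0.0},{"offset":[-0.0036,-0.0016,-0.004],"yaw":0,"jaw":0.0},{"offset":[-0.0052,-0.0023,-0.0062],"yaw":0,"jaw":0.0}]'

```text
time_s: 15.1
position: [503.0, 59.9, 181.3]
orientation: [[0.917, 0.399, -0.0], [0.399, -0.917, -0.001], [-0.001, 0.0, -1.0]]
ft_force: [2.6, -0.3, 2.5]
gripper_width: 0.009
grip_force: 2.4
```

```bash
python3 -c "
from h import *
st()
for f in (.7,.6,.5,.4,.3): print(f,C(f).round(1),go(f))"
```

```text
t 15.1 loc [-54.2  -3.  181.3] Floc [ 2.3 -1.3  2.5] w 0.009 tq [-0.17 -0.83  0.04]
0.7 [-50.5 186.8] [3.4 1.3 5.5]
0.6 [-54.5 182.8] [-0.2 -0.3  1.5]
0.5 [-58.  178.4] [-3.5 -1.7 -2.9]
0.4 [-61.2 173.7] [-6.3 -3.  -7.6]
0.3 [-63.8 168.7] [ -8.7  -4.1 -12.6]
```

>>> move_arm --steps '[{"offset":[-0.0016,-0.0007,-0.0022],"yaw":0,"jaw":0.0},{"offset":[-0.0032,-0.0014,-0.0045],"yaw":0,"jaw":0.0},{"offset":[-0.0046,-0.002,-0.0068],"yaw":0,"jaw":0.0},{"offset":[-0.006,-0.0026,-0.0092],"yaw":0,"jaw":0.0}]'

```text
time_s: 15.5
position: [496.8, 57.3, 171.5]
orientation: [[0.917, 0.398, -0.001], [0.398, -0.917, -0.001], [-0.001, 0.0, -1.0]]
ft_force: [2.6, -1.3, 2.2]
gripper_width: 0.002
grip_force: 1.6
```

```bash
python3 -c "
from h import *
st()"
```

```text
t 15.5 loc [-60.8  -2.9 171.5] Floc [ 1.9 -2.2  2.2] w 0.002 tq [-0.49 -0.78  0.08]
```

>>> move_arm --steps '[{"offset":[-0.0012,-0.0005,-0.0024],"yaw":0,"jaw":0.0},{"offset":[-0.0022,-0.001,-0.0048],"yaw":0,"jaw":0.0},{"offset":[-0.003,-0.0013,-0.0072],"yaw":0,"jaw":0.0}]'

```text
time_s: 15.8
position: [493.6, 56.2, 164.1]
orientation: [[0.917, 0.398, -0.002], [0.398, -0.917, -0.0], [-0.002, -0.0, -1.0]]
ft_force: [1.3, -1.5, 2.6]
gripper_width: 0.006
grip_force: 1.0
```

```bash
python3 -c "
from h import *
st()
for f in (.5,.4,.3,.2,.1,0): print(f,C(f).round(1),go(f))"
```

```text
t 15.8 loc [-64.2  -2.6 164.1] Floc [ 0.6 -1.9  2.6] w 0.006 tq [-0.41 -0.41  0.  ]
0.5 [-58.  178.4] [ 5.9  1.9 14.3]
0.4 [-61.2 173.7] [3.1 0.7 9.6]
0.3 [-63.8 168.7] [ 0.7 -0.4  4.6]
0.2 [-65.9 163.5] [-1.3 -1.3 -0.7]
0.1 [-67.5 158.1] [-2.7 -1.9 -6.1]
0 [-68.5 152.5] [ -3.7  -2.3 -11.6]
```

>>> move_arm --steps '[{"offset":[-0.0008,-0.0003,-0.0025],"yaw":0,"jaw":0.0},{"offset":[-0.0015,-0.0006,-0.005],"yaw":0,"jaw":0.0},{"offset":[-0.0015,-0.0006,-0.005],"yaw":0,"jaw":0.0}]'

```text
time_s: 16.1
position: [491.8, 55.7, 158.8]
orientation: [[0.917, 0.398, -0.003], [0.398, -0.917, -0.0], [-0.003, -0.001, -1.0]]
ft_force: [-0.3, -0.1, 0.3]
gripper_width: 0.007
grip_force: 0.0
```

>>> move_arm --steps '[{"offset":[-0.0006,-0.0003,-0.002],"yaw":0,"jaw":0.0},{"offset":[-0.001,-0.0004,-0.004],"yaw":0,"jaw":0.0},{"offset":[-0.001,-0.0004,-0.004],"yaw":0,"jaw":0.0}]'

```text
time_s: 16.4
position: [491.4, 55.4, 155.3]
orientation: [[0.917, 0.398, -0.001], [0.398, -0.917, -0.0], [-0.001, -0.0, -1.0]]
ft_force: [-0.3, 0.2, 0.7]
gripper_width: 0.006
grip_force: 0.0
```

>>> move_arm --steps '[{"offset":[0,0,-0.001],"yaw":0,"jaw":0.0},{"offset":[0,0,-0.002],"yaw":0,"jaw":0.0},{"offset":[0,0,-0.002],"yaw":0,"jaw":0.0}]'

```text
time_s: 16.7
position: [491.8, 55.4, 153.6]
orientation: [[0.917, 0.399, -0.0], [0.399, -0.917, -0.0], [-0.0, -0.0, -1.0]]
ft_force: [-0.2, -0.2, 0.9]
gripper_width: 0.005
grip_force: 0.0
```

>>> move_arm --steps '[{"offset":[0,0,-0.001],"yaw":0,"jaw":0.0},{"offset":[0,0,-0.002],"yaw":0,"jaw":0.0},{"offset":[0,0,-0.002],"yaw":0,"jaw":0.0}]'

```text
time_s: 17.0
position: [492.0, 55.5, 152.4]
orientation: [[0.917, 0.399, 0.0], [0.399, -0.917, -0.0], [0.0, 0.0, -1.0]]
ft_force: [-2.3, 0.6, 4.0]
gripper_width: 0.005
grip_force: 2.0
```

>>> move_arm --steps '[{"offset":[0,0,-0.001],"yaw":0,"jaw":0.0},{"offset":[0,0,-0.001],"yaw":0,"jaw":0.0}]'

```text
time_s: 17.2
position: [492.0, 55.4, 152.3]
orientation: [[0.917, 0.399, 0.001], [0.399, -0.917, -0.0], [0.001, 0.001, -1.0]]
ft_force: [-4.9, -0.5, 9.0]
gripper_width: 0.005
grip_force: 4.8
```

>>> move_arm --steps '[{"offset":[0,0,-0.001],"yaw":0,"jaw":0.0},{"offset":[0,0,-0.001],"yaw":0,"jaw":0.0}]'

```text
time_s: 17.4
position: [492.1, 55.4, 152.2]
orientation: [[0.917, 0.4, 0.001], [0.4, -0.917, -0.0], [0.001, 0.001, -1.0]]
ft_force: [-6.1, 0.6, 15.5]
gripper_width: 0.006
grip_force: 7.3
```

>>> move_arm --steps '[{"offset":[0,0,0],"yaw":0,"jaw":0.0},{"offset":[0,0,0.004],"yaw":0,"jaw":0.0},{"offset":[0,0,0.02],"yaw":0,"jaw":0.0},{"offset":[0,0,0.06],"yaw":0,"jaw":0.0},{"offset":[-0.03,-0.012,0.1],"yaw":0,"jaw":0.0}]'

```text
time_s: 17.9
position: [464.5, 44.4, 248.9]
orientation: [[0.917, 0.399, -0.001], [0.399, -0.917, -0.001], [-0.001, 0.001, -1.0]]
ft_force: [0.2, 0.3, 0.0]
gripper_width: 0.005
grip_force: 0.0
```

>>> move_arm --steps '[{"offset":[-0.03,-0.012,0.04],"yaw":0,"jaw":0.0},{"offset":[-0.03,-0.012,0.05],"yaw":0,"jaw":0.0},{"offset":[-0.03,-0.012,0.05],"yaw":0,"jaw":0.0}]'

```text
time_s: 18.2
position: [433.4, 32.1, 300.6]
orientation: [[0.917, 0.399, 0.005], [0.399, -0.917, 0.002], [0.006, -0.0, -1.0]]
ft_force: [0.7, -0.6, 0.2]
gripper_width: 0.003
grip_force: 0.0
```

```bash
python3 -c "
from h import *
st()
W=wcap();S=capture('side')
cv2.imwrite('pics/fin_w.png',W['img']);cv2.imwrite('pics/fin_s.png',S['img'])
# changes vs early side picture for bystanders
a=cv2.imread('pics/side0.png').astype(int);d=np.abs(a-S['img']).max(2)
for n,(x0,y0,x1,y1) in dict(mug=(205,215,270,285),glue=(298,228,320,275),stap=(325,225,385,275)).items(): print(n,d[y0:y1,x0:x1].mean().round(1),d[y0:y1,x0:x1].max())
# seam gap: dark pixels columnwise in wrist view
g=cv2.cvtColor(W['img'],cv2.COLOR_BGR2GRAY)
for u in (150,180,330,370):
  col=g[:,u];print(u,[int(v) for v in col[60:260:4]])
"
```

```text
t 18.2 loc [-129.    -0.4  300.6] Floc [ 0.4 -0.8  0.2] w 0.003 tq [-0.08 -0.06  0.04]
mug 13.5 91
glue 5.0 68
stap 4.1 11
150 [122, 125, 123, 95, 90, 91, 88, 88, 93, 105, 121, 123, 126, 113, 118, 124, 123, 125, 126, 120, 127, 126, 129, 123, 106, 95, 104, 108, 113, 117, 113, 110, 110, 115, 109, 153, 156, 160, 166, 164, 163, 101, 82, 85, 87, 104, 110, 100, 86, 84]
180 [214, 209, 184, 98, 156, 208, 212, 212, 213, 213, 214, 212, 212, 213, 213, 214, 213, 213, 212, 213, 213, 213, 212, 212, 203, 128, 129, 130, 131, 130, 130, 127, 125, 127, 127, 130, 129, 121, 145, 156, 163, 163, 164, 166, 132, 96, 92, 97, 107, 101]
330 [207, 143, 68, 177, 216, 217, 217, 217, 218, 216, 216, 216, 216, 216, 215, 216, 216, 215, 217, 215, 215, 214, 214, 205, 118, 89, 81, 82, 85, 84, 80, 76, 77, 80, 76, 80, 81, 76, 83, 108, 102, 99, 104, 102, 97, 87, 93, 101, 93, 95]
370 [213, 192, 81, 146, 210, 218, 217, 217, 217, 218, 218, 218, 217, 216, 215, 201, 156, 156, 154, 155, 154, 155, 154, 133, 76, 73, 73, 103, 108, 101, 102, 117, 123, 117, 121, 120, 123, 122, 96, 116, 125, 113, 111, 109, 98, 117, 132, 118, 67, 72]
```

```bash
python3 -c "
from h import *
W=wcap();S=capture('side');a=cv2.imread('pics/side0.png')
for n,(x0,y0,x1,y1) in dict(mug=(205,215,270,285),glue=(298,228,320,275),stap=(325,225,385,275)).items():
  r=cv2.matchTemplate(cv2.Canny(S['img'][y0-8:y1+8,x0-8:x1+8],60,150),cv2.Canny(a[y0:y1,x0:x1],60,150),cv2.TM_CCOEFF_NORMED);print(n,cv2.minMaxLoc(r)[1::2])
g=cv2.cvtColor(W['img'],cv2.COLOR_BGR2GRAY)
print([int(x) for x in g[62:82,200]])
for u in (200,340):
  c=g[50:110,u].astype(int);i=50+np.where(c<170)[0];print(u,i, [loc(won(W,u,v,130)).round(1)[0] for v in (i[0],i[-1])])
# lever region: bright/edge at flat, heights: column through latch
u,v=0,0
T=W['W']
Wi=np.linalg.inv(T)
def wp(q):
  c=(Wi@np.r_[wld(q),1])[:3];t=np.arctan2(np.hypot(c[0],c[1]),-c[2]);f=210/np.tan(np.radians(W['fov_y'])/2);r=np.hypot(c[0],c[1]);return W['cx']+f*t*c[0]/r,W['cy']-f*t*c[1]/r
print('flat tip',wp((-84,-3,152)),'upright tip',wp((-22,-3,207)),'bar',wp((37,-3,139)))
x,y=map(int,wp((-84,-3,152)));print(g[y-12:y+12,x].tolist());x,y=map(int,wp((37,-3,139)));print(g[y-14:y+14,x+12].tolist())
"
```

```text
mug (0.6592952609062195, (8, 8))
glue (0.8998290300369263, (8, 8))
stap (0.891447901725769, (8, 8))
[201, 192, 174, 150, 114, 75, 60, 79, 115, 145, 163, 177, 191, 204, 212, 214, 214, 214, 214, 213]
200 [65 66 67 68 69 70 71 72] [np.float64(4.0), np.float64(-3.4)]
340 [61 62 63 64 65 66 67 68 69] [np.float64(6.8), np.float64(-1.6)]
flat tip (np.float64(277.55749456123965), np.float64(151.073807109712)) upright tip (np.float64(277.7341828821058), np.float64(78.64862003890855)) bar (np.float64(276.8302150240204), np.float64(28.54057736070922))
[253, 253, 253, 253, 253, 253, 253, 253, 253, 250, 243, 238, 243, 248, 247, 224, 164, 129, 124, 127, 126, 127, 126, 113]
[209, 199, 174, 154, 146, 144, 144, 143, 143, 143, 143, 144, 159, 205, 240, 250, 250, 247, 228, 171, 144, 151, 155, 154, 155, 153, 153, 154]
```

```bash
python3 -c "
from rig import *
print(hand_in())"
```

```text
the job is handed in; nothing more can be done
None
```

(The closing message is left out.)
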